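# Set the ratchet to tighten and clamp the large polishing wheel

## Robot

A 6-joint arm with a two-finger parallel gripper is mounted at the origin on the work surface. World frame = base frame: x ahead of the robot, y to its left, z up, the work surface at z = 0. Lengths are in mm, angles in rad, forces in N, time in s.
With the tool pointing down it reaches from about 275 to 1000 mm from the base axis. Payload 8.4 kg.
Tool frame: the origin (TCP) lies between the finger pads; the fingertips stand 22 mm ahead of it and the grasp point (between the pads) lies 3 mm ahead of it (arm.finger_overhang is the distance from the TCP to the fingertips, in mm); z points along the fingers, y is the line along which they close (so a half turn about z gives the same grasp; the last joint's range is limited). The gripper opens to 85 mm and grips with 20 to 120 N. Pads are 22 mm wide; open, the fingers measure 114 mm over their backs; the gripper's body (76 mm by 85 mm) begins 54 mm behind the grasp point. The pads swing forward as they close: fully open they stand 13 mm farther back than shut.
Start: joints at [-1.112, 0.353, 1.633, -0, 1.155, -0.002], TCP at [277.915, -559.814, 253.281] pointing down, gripper open.
Joint ranges: [-2.63, 2.63], [-0.92, 2.1], [0.06, 2.66], [-1.3, 4.44], [0, 2.69], [-3.02, 3.02]. Speed limits (rad/s): [2.22, 2.22, 2.79, 3.14, 3.14, 3.14].

## Interface

Orientations are given as a unit quaternion [w, x, y, z].
In Python, from plant import arm gives the robot as it stands. The module is installed in compiled form; this text tells all that it offers.
- The arm moves only by the shell command python3 -m crank 'ROWS'. ROWS is JSON, one flat list of numbers, 5 for each row, row after row: the shift along the tool's x, y, z in m, then the turn about the tool's z in degrees, then the closure, from 0 (fully open) to 1 (shut). A call has 1 to 20 rows; each row shifts and turns the commanded pose from where the row before left it, along the tool's axes as they then stand; what a row does not reach is not made up. A row lasts 1/8 s, in which the tool goes at most 62.5 mm and 10.7 degrees, less where a joint would pass 70% of its speed; a pose out of reach is approached as far as the arm can. A call with a gripper value outside its range is refused whole. The fingers move at their own pace and stop on an object; the grip force is fixed at half the most. Time passes only in rows, so rows that do not move let the fingers close. It gives the time, the measured TCP pose, the force, the opening and the grip force at its end, in the units of the state.
- arm.get_state(): the state, without advancing time (a new reading comes with each control period).
- arm.read_camera(name): name is "side" or "top"; returns a dict with "frame" (400x640x3 uint8, red, green, blue), "fovy" (degrees; the focal length in pixels is half the picture's height over the tangent of half this angle, whatever the lens; pixels are square), "cx", "cy" (the principal point, pixels), "dist_coeffs" ([k1, k2, p1, p2, k3] as OpenCV has them; the pictures are not rectified), "extrinsics" (4x4, takes a point from camera to world coordinates). Camera axes: x right, y down, z forward; pixel columns grow to the right and rows downward; lengths in mm; the calibration is good to about 2 mm. A picture is of the moment at which its call begins. There is no depth.
- arm.job_done(): hands the job in; it is judged then, once.
The state is a dict: "time": time; "qpos": joint angles; "joint_vel": joint speeds; "joint_torque": joint torques, N m; "tool_pos": TCP position; "eef_rot": TCP orientation; "force": force on the tool from outside, world axes, zero at the start; "wrist_torque": the same for the moment, N m; "grip_width": finger opening in mm; "grip_force": force on a finger pad.
Only numpy, scipy, OpenCV 4.12 (cv2) and the standard library are available. Lean on these libraries where they do the work, as an engineer would, in place of code of your own. Each camera call takes 0.05 s, during which the arm holds its last target. There are 200 camera calls.

## Task

Two polishing wheels lie clamped flat on stands, each with a ratchet handle on its clamp nut. On the stand with the larger, wooden wheel, flip the small pawl lever on top of the ratchet head across to its other, clockwise side (seen from above), so that the ratchet will tighten; then swing that handle clockwise by about 70 degrees so that it takes the nut round with it, and let go. Leave the small wheel's ratchet alone.

Things in the scene. Friction and masses are not known exactly. Their poses are not given: they have to be found in the camera images.
- pawl_tab (a point): Thumb tab (8 x 10 mm) on the large wheel's pawl lever, z 105-134 mm; point at z 125, 36 mm from the lever's upright pivot, x outward along the lever. Pivot: on the handle's centre line, 30 mm from the nut's axis. Lever arm top z 108, head top z 102. Swings 0.6 rad either side of the centre line, 1.5 N, stays put. Tab starts about 17-20 mm to handle_grip's +y (loosen); tighten is about 20 mm to -y.
- handle_grip (a point): Middle of the round grip (diameter 20 mm, 95-185 mm from the nut's upright axis) of the ratchet handle on the 150 mm wooden wheel; point 135 mm from the axis, z 91 mm. x along the handle, outward from the nut; z up. Wheel top z 58; brass stud on the axis up to z 131. The handle turns about the nut's axis, at least 1.4 rad clockwise from its start, hardly at all the other way.
- clamp_nut (a joint): Turn in rad of the large wheel's flanged clamp nut under the ratchet head: 0 at the start, grows clockwise seen from above (tightening), at most 1.4. With the pawl on loosen the handle swings without it; on tighten the handle has 0.2-0.5 rad of free play, then takes the nut along. At the grip: 3 N swings the handle alone, 6 N with the nut; both stay where left.
- small_handle_grip (a point): Middle of the grip of the other ratchet handle, same shape and size, on the stand with the small cork wheel (diameter 104 mm). Not to be moved.

How it is judged:
By the outcome, as a careful person would: the job done as asked, in the order asked, and still so for the second after the job is handed in, with the robot touching nothing.
It also fails if it takes over 48 s, if anything falls off the work surface, if the arm or the gripper's body presses on something with over 40 N, if the wrist force passes 120 N, or if a joint passes its speed limit or range.

## Working session

There is one attempt and no reset: what is moved stays moved. The work goes in short steps, Python scripts to look and compute and a shell command to move; the robot and the scene stay as the last step left them, time stands still between calls to the robot, and variables do not carry over. Pictures are saved under pics/ and viewed, at most 10 in all, crops included, and the job is handed in when it is done.

```bash
mkdir -p pics
cat > h.py <<'E'
import numpy as np, cv2, json
from plant import arm
def cam(n, save=None):
    c=arm.read_camera(n)
    if save: cv2.imwrite('pics/'+save,c['frame'][:,:,::-1])
    return c
def K(c):
    f=200/np.tan(np.radians(c['fovy'])/2)
    return np.array([[f,0,c['cx']],[0,f,c['cy']],[0,0,1]])
def at_z(c,px,z):
    p=cv2.undistortPoints(np.array([[px]],float),K(c),np.array(c['dist_coeffs'],float))[0,0]
    T=np.array(c['extrinsics']);d=T[:3,:3]@[p[0],p[1],1];o=T[:3,3]
    return o+d*(z-o[2])/d[2]
def proj(c,P):
    T=np.linalg.inv(np.array(c['extrinsics']))
    return cv2.projectPoints(np.array(P,float).reshape(-1,3),cv2.Rodrigues(T[:3,:3])[0],T[:3,3],K(c),np.array(c['dist_coeffs'],float))[0][:,0]
E
python3 - <<'E'
from h import *
for n in('top','side'):
    c=cam(n,n+'0.png');print(n,c['fovy'],c['cx'],c['cy'],np.round(c['extrinsics'],3).tolist())
print(arm.get_state())
E
```

```text
top 55.043961963710196 321.10369522268735 193.4647480900242 [[-0.025, -0.986, 0.167, 400.696], [-1.0, 0.025, -0.002, -41.997], [-0.003, -0.167, -0.986, 949.356], [0.0, 0.0, 0.0, 1.0]]
side 43.278531643531096 320.05812750402157 206.0929372332971 [[0.984, -0.102, 0.144, 433.308], [-0.175, -0.664, 0.727, -764.082], [0.022, -0.741, -0.672, 743.461], [0.0, 0.0, 0.0, 1.0]]
{'time': 0.1, 'qpos': array([-1.11241565e+00,  3.53595848e-01,  1.63409733e+00,  2.55718577e-05,
        1.15518849e+00, -2.43264772e-03]), 'joint_vel': array([ 0.00224404, -0.00218331, -0.0031647 , -0.00063359,  0.00474552,
       -0.00048252]), 'joint_torque': array([ 1.04350569e-03, -6.06361198e+01, -3.42818391e+01,  1.29695870e-06,
        3.90976100e-03, -2.30132798e-05]), 'tool_pos': array([ 277.72617515, -559.43730135,  252.61006593]), 'eef_rot': array([-6.30473350e-04,  9.73574584e-01,  2.28368375e-01, -1.34269674e-04]), 'force': array([0.098933  , 0.84141706, 1.63681553]), 'wrist_torque': array([-0.01945208,  0.04303523, -0.0334015 ]), 'grip_force': 0.0, 'grip_width': 84.98193903639189}
```

View pics/top0.png

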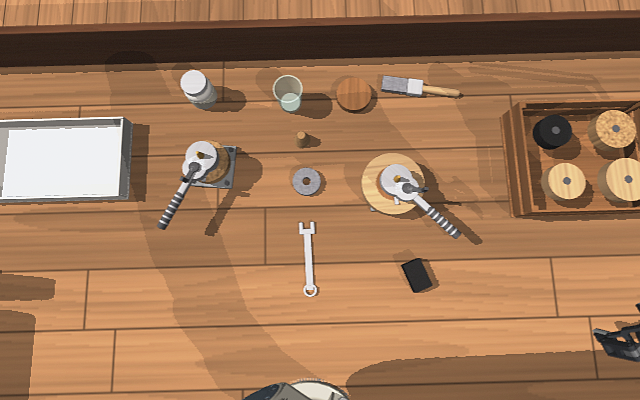

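View pics/side0.png

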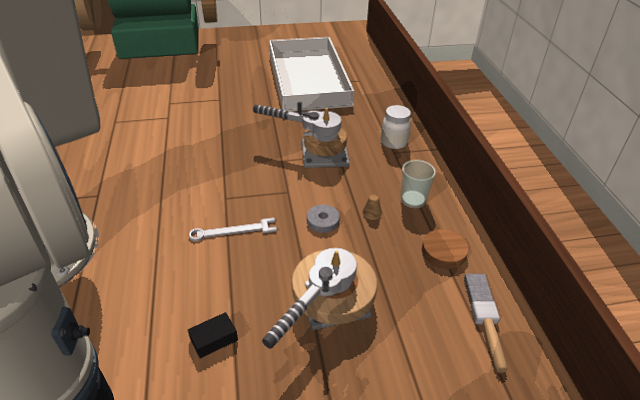

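The wooden wheel's ratchet is at about top (397,180), with its grip end at (458,235). In the side view the head is at (333,270) and the grip end at (268,342). I'll zoom in on both.

Run:
```python
from h import *
a=cv2.imread('pics/top0.png')[145:250,355:475];b=cv2.imread('pics/side0.png')[235:355,255:385]
a=cv2.resize(a,(400*120//105,400),interpolation=cv2.INTER_CUBIC);a=a[:, :400+57]
b=cv2.resize(b,(340,314),interpolation=cv2.INTER_CUBIC)
o=np.zeros((400,800,3),np.uint8);o[:, :457]=a;o[:314,458:798]=b
cv2.imwrite('pics/z0.png',o)
```

```text
(no output)
```

View pics/z0.png

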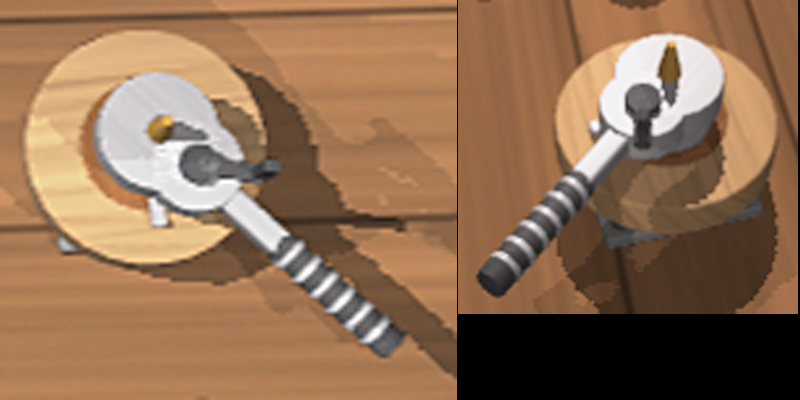

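```bash
cat > fit.py <<'E'
from h import *
from scipy.optimize import least_squares
def pts(p):
    x,y,t,f=p;u=np.array([np.cos(t),np.sin(t)]);N=np.array([x,y]);v=np.array([np.cos(t+f),np.sin(t+f)])
    P=N+30*u
    return np.array([[*N,131],[*(N+183*u),94],[*P,110],[*(P+36*v),134]])
E
python3 - <<'E'
from fit import *
ct,cs=cam('top'),cam('side')
ot=np.array([[397,178.6],[456.8,234.2],[408.3,188],[425.5,189]]);os=np.array([[336.4,251.4],[268.5,341.5]])
r=lambda p:np.r_[(proj(ct,pts(p))-ot).ravel(),(proj(cs,pts(p)[:2])-os).ravel()]
s=least_squares(r,[450,-150,-2.4,.5]);print(s.x,np.round(r(s.x),1));print(pts(s.x))
st=arm.get_state();from scipy.spatial.transform import Rotation as R
print(R.from_quat(st['eef_rot'],scalar_first=True).as_matrix().round(3),st['tool_pos'])
print(proj(cs,pts(s.x)))
E
```

```text
[ 5.71572239e+02 -2.12185209e+02 -2.33690792e+00  5.49867095e-01] [ 1.3 -1.6  1.   0.8 -1.6 -0.1  0.1  0.  -0.5 -1.2 -0.1  0.3]
[[ 571.57223902 -212.18520929  131.        ]
 [ 444.69130226 -344.05722257   94.        ]
 [ 550.77208545 -233.80357212  110.        ]
 [ 543.04781364 -268.96513672  134.        ]]
[[ 0.896  0.445 -0.   ]
 [ 0.445 -0.896  0.001]
 [-0.    -0.001 -1.   ]] [ 277.76478497 -559.59074355  252.82209274]
[[335.86582734 250.2489691 ]
 [268.41566353 341.78773844]
 [325.52038837 269.9711356 ]
 [325.2267615  277.52342008]]
```

The stud fits at (572,-212), the handle yaw is -134° and the tab sits on the loosen side. I'll go above the tab with the tool's y across the handle.

```bash
python3 -m crank '[0.046,-0.018,0,0,0.4,0.046,-0.018,0,0,0.4,0.046,-0.018,0,0,0.4,0.046,-0.018,0,0,0.4,0.046,-0.018,0,0,0.4,0.046,-0.018,0,0,0.4,0.046,-0.018,0,0,0.4,0.045,-0.016,0,0,0.4,0,0,0.03,-10,0.4,0,0,0.03,-9.7,0.4,0,0,0,0,0.4,0,0,0,0,0.4]'
python3 - <<'E'
from h import *
s=arm.get_state();print(s['tool_pos'],s['eef_rot'],s['grip_width'],arm.finger_overhang)
t=cam('top');c=cam('side')
print(proj(t,s['tool_pos']),proj(c,s['tool_pos']))
a=cv2.resize(t['frame'][120:270,330:500],(400,353),interpolation=3);b=cv2.resize(c['frame'][140:360,220:440],(353,353),interpolation=3)
cv2.imwrite('pics/1.png',np.hstack([a,b])[:,:,::-1])
E
```

```text
time: 1.7
tool_pos: [543.9, -269.8, 194.2]
eef_rot: [0.0, 0.921, 0.39, 0.0]
force: [0.2, -0.6, 0.8]
grip_width: 51.3
grip_force: 0.0
[ 543.85874559 -269.77050298  194.19157616] [2.86565016e-04 9.20933011e-01 3.89720724e-01 2.55523329e-04] 51.27556905074719 22.0
[[433.99896213 183.24172771]] [[327.02924009 251.61123407]]
```

View pics/1.png

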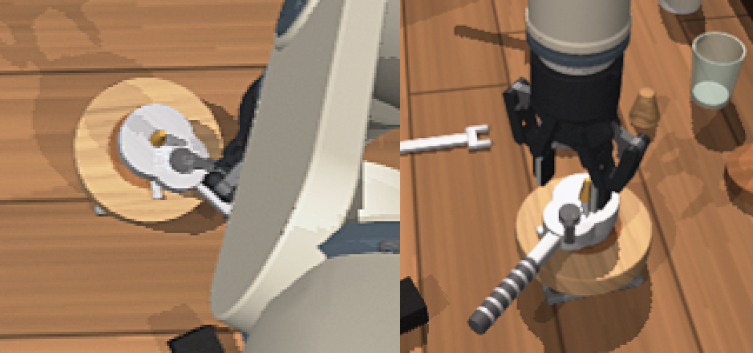

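The fingers straddle the tab as planned. I'll descend and push most of the way across.

```bash
python3 -m crank '[0,0,0.02,0,0.4,0,0,0.02,0,0.4,0,0,0.019,0,0.4,0,0,0,0,0.4,0,0,0,0,0.4]' && python3 -m crank '[0,-0.01,0,0,0.4,0,-0.008,0,0,0.4,0,-0.006,0,0,0.4,0,-0.006,0,0,0.4,0,-0.006,0,0,0.4,0,-0.006,0,0,0.4,0,-0.006,0,0,0.4,0,-0.004,0,0,0.4,0,-0.004,0,0,0.4,0,0,0,0,0.4,0,0,0,0,0.4]'
python3 - <<'E'
from h import *
s=arm.get_state();print(s['tool_pos'],s['force'])
t=cam('top');c=cam('side')
a=cv2.resize(t['frame'][130:250,350:470],(353,353),interpolation=3);b=cv2.resize(c['frame'][200:350,250:400],(353,353),interpolation=3)
cv2.imwrite('pics/2.png',np.hstack([a,b])[:,:,::-1])
E
```

```text
time: 2.42
tool_pos: [543.9, -269.7, 135.0]
eef_rot: [0.0, 0.92, 0.391, 0.0]
force: [0.5, -0.3, 0.1]
grip_width: 51.4
grip_force: 0.0
time: 3.8
tool_pos: [502.9, -230.5, 134.2]
eef_rot: [-0.0, 0.92, 0.392, -0.0]
force: [1.4, -0.8, 0.8]
grip_width: 51.4
grip_force: 0.5
[ 502.91664534 -230.50842     134.20895578] [ 1.36441856 -0.8266746   0.84153674]
```

View pics/2.png

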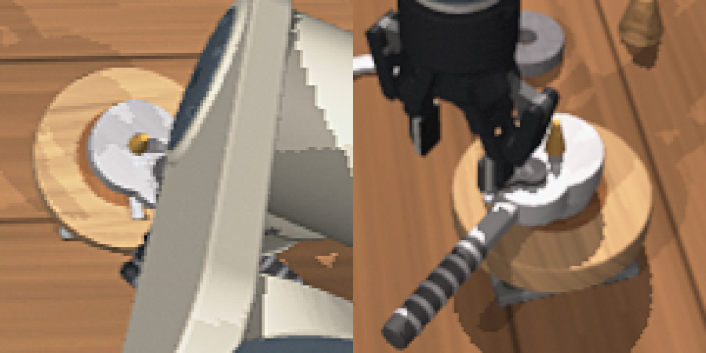

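The lever has swung across: in the side view it now points toward the tighten side, and the handle hasn't moved. I'll push in small steps until the force rises at the stop.

```bash
python3 -m crank '[0,-0.002,0,0,0.4,0,-0.001,0,0,0.4,0,0,0,0,0.4]'; python3 -m crank '[0,-0.001,0,0,0.4,0,-0.0005,0,0,0.4,0,0,0,0,0.4]'
```

```text
time: 4.28
tool_pos: [501.2, -228.5, 134.4]
eef_rot: [0.0, 0.92, 0.392, 0.0]
force: [2.5, -0.2, -1.1]
grip_width: 51.3
grip_force: 1.5
time: 4.65
tool_pos: [500.7, -227.8, 134.4]
eef_rot: [0.001, 0.92, 0.392, 0.001]
force: [6.1, -2.4, -2.0]
grip_width: 51.4
grip_force: 2.8
```

The force has risen to about 6.5 N, so the lever is on its stop. I'll back off, lift and check.

```bash
python3 -m crank '[0,0.01,0,0,0.4,0,0.005,0,0,0.4,0,0,-0.03,0,0.4,-0.02,0,-0.04,0,0.2,-0.03,0,0,0,0,-0.02,0,0,0,0,0,0,0,0,0]'
python3 - <<'E'
from h import *
s=arm.get_state();print(s['tool_pos'],s['grip_width'])
t=cam('top');c=cam('side')
a=cv2.resize(t['frame'][130:250,350:470],(353,353),interpolation=3);b=cv2.resize(c['frame'][220:360,245:385],(420,420),interpolation=3)
o=np.zeros((420,773,3),np.uint8);o[:353,:353]=a;o[:,353:]=b
cv2.imwrite('pics/3.png',o[:,:,::-1])
E
```

```text
time: 5.52
tool_pos: [460.9, -288.9, 203.7]
eef_rot: [-0.001, 0.921, 0.391, -0.0]
force: [-0.2, -0.4, 0.1]
grip_width: 85.7
grip_force: 0.0
[ 460.9415556  -288.89877332  203.68989319] 85.6627845880365
```

View pics/3.png

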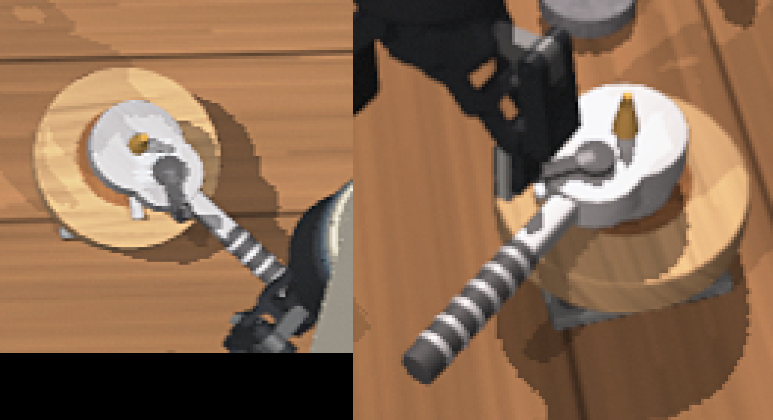

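The tab now lies on the clockwise (tighten) side, with the handle still at its start pose. Next I'll lower the open fingers over the grip and close them to a loose cage of about 25 mm.

```bash
python3 -m crank '[-0.007,0.0265,0,0,0,0,0,0.03,0,0,0,0,0.03,0,0,0,0,0.03,0,0,0,0,0.02,0,0,0,0,0,0,0.7,0,0,0,0,0.7,0,0,0,0,0.7,0,0,0,0,0.7,0,0,0,0,0.7]'
python3 - <<'E'
from h import *
c=cam('side')
b=cv2.resize(c['frame'][200:380,220:400],(400,400),interpolation=3)
cv2.imwrite('pics/4.png',b[:,:,::-1])
E
```

```text
time: 6.88
tool_pos: [476.6, -311.9, 94.7]
eef_rot: [0.0, 0.92, 0.392, 0.0]
force: [0.0, -0.7, -0.9]
grip_width: 25.3
grip_force: 0.0
```

View pics/4.png

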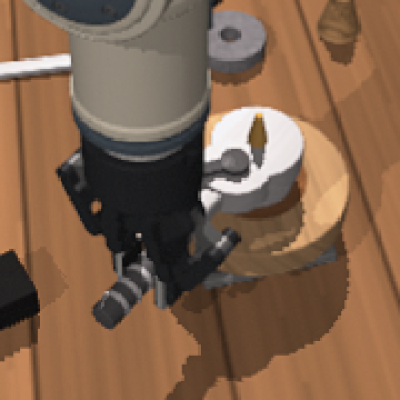

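The grip sits between the fingers. I'll swing it along an arc of 137.7 mm radius in 5° rows and check partway.

```bash
python3 -m crank '[0.0005,-0.012,0,5,0.7,0.0005,-0.012,0,5,0.7,0.0005,-0.012,0,5,0.7,0.0005,-0.012,0,5,0.7,0.0005,-0.012,0,5,0.7,0.0005,-0.012,0,5,0.7,0,0,0,0,0.7]'
cat > chk.py <<'E'
from h import *
s=arm.get_state();d=s['tool_pos'][:2]-[571.6,-212.2];q=s['eef_rot']
print('r',np.hypot(*d),'ang',np.degrees(np.arctan2(d[1],d[0])),'toolyaw',np.degrees(2*np.arctan2(q[2],q[1])),s['force'],s['qpos'].round(2))
E
python3 chk.py
```

```text
time: 7.8
tool_pos: [439.6, -250.6, 94.6]
eef_rot: [0.0, 0.99, 0.141, 0.0]
force: [0.4, 0.5, 0.2]
grip_width: 25.4
grip_force: 0.0
r 137.5038411502501 ang -163.77804972312575 toolyaw 16.16262365676344 [0.418319   0.52022422 0.19519012] [-0.52  0.39  2.01  0.    0.74  0.77]
```

```bash
python3 -m crank '[0.0005,-0.012,0,5,0.7,0.0005,-0.012,0,5,0.7,0.0005,-0.012,0,5,0.7,0.0005,-0.012,0,5,0.7,0.0005,-0.012,0,5,0.7,0.0005,-0.012,0,5,0.7,0.0005,-0.012,0,5,0.7,0.0003,-0.0072,0,3,0.7,0.0002,-0.0048,0,2,0.7,0,-0.0035,0,1.5,0.7,0,0,0,0,0.7,0,0,0,0,0.7]'
python3 chk.py
```

```text
time: 9.3
tool_pos: [447.2, -153.7, 94.2]
eef_rot: [-0.0, 0.976, -0.219, -0.0]
force: [0.8, -1.4, 0.1]
grip_width: 25.6
grip_force: 0.8
r 137.45117045264723 ang 154.8268885146616 toolyaw -25.355101298342312 [ 0.82719668 -1.43378711  0.0831952 ] [-0.33  0.35  2.08  0.    0.71  1.68]
```

Now I'll open, lift clear and measure the result.

```bash
python3 -m crank '[0,0,0,0,0,0,0,0,0,0,0,0,0,0,0,0,0,0,0,0,0,0,-0.03,0,0,0,0,-0.05,0,0,0,0,-0.05,0,0,0,0,-0.05,0,0,-0.05,0,0,0,0,-0.05,0,0,0,0,-0.03,-0.05,0,0,0,0,-0.05,0,0,0,0,-0.05,0,0,0,0,-0.05,0,0,0,0,0,0,0,0]'
python3 - <<'E'
from h import *
t=cam('top');c=cam('side')
a=cv2.resize(t['frame'][120:260,300:460],(400,350),interpolation=3);b=cv2.resize(c['frame'][200:340,220:380],(400,350),interpolation=3)
cv2.imwrite('pics/5.png',np.hstack([a,b])[:,:,::-1])
from fit import *
for k in(60,65,70,75): p=pts([571.6,-212.2,-2.337-np.radians(k),-.6]);print(k,(proj(t,p[1])-[300,120])*2.5,(proj(c,p[1])-[220,200])*2.5)
E
```

```text
time: 11.18
tool_pos: [416.6, 85.2, 274.3]
eef_rot: [-0.0, 0.976, -0.218, 0.0]
force: [-0.7, -0.0, -0.4]
grip_width: 85.5
grip_force: 0.0
60 [[199.36067013 350.64071198]] [[ 21.2118243  145.24969197]]
65 [[181.6811874  345.88188077]] [[ 26.7600317  128.25101749]]
70 [[164.47778082 339.60055294]] [[ 34.07986926 111.94638044]]
75 [[147.89284622 331.85438995]] [[43.05382252 96.42083393]]
```

View pics/5.png

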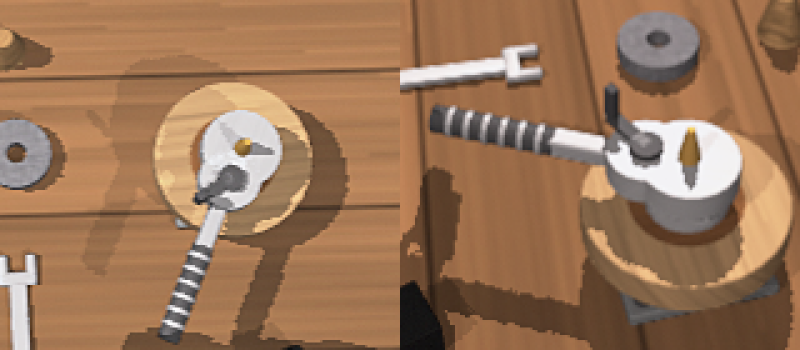

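The grip end is at crop (170,337) in the top view and (36,117) in the side view, which puts the swing at about 69°. The pawl is still on tighten, the nut's flange lug has gone round, and the gripper is clear.

```bash
python3 -c "
from plant import arm
print(arm.job_done())"
```

```text
the job is handed in; nothing more can be done
None
```

On the wooden wheel's stand, I flipped the pawl to its clockwise (tighten) side, then swung the handle about 69° clockwise and let go. The nut appears to have turned with it (its flange lug moved round), but I had no direct reading of the nut. The small wheel's ratchet was not touched, and the job was handed in at about 11 s.

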